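# Cap and pressurise a battery cooling plate for its leak test

### The job

Get this battery module ready for its leak test: first close the air valve, then put one orange sealing cap into every port on the module's manifold and press each down until it is fully home, its flange flat on the collar (there may be caps to spare). When all ports are capped set the regulator's sleeve to 3 (the mark with three dots), and last of all open the air valve fully. Leave the loose cells, the bottle and the tape roll where they stand.

Things in the scene. Friction and masses are not known exactly. Their poses are not given: they have to be found in the camera images.
- module: battery module under test, fixed: aluminium base plate 200 x 330 x 12 mm; on it, centred at local x -62 mm, a manifold bar 72 mm wide (x), 320 mm long (y), its top 28 mm above the bench, with four shallow bays (6 mm blue ribs) for port blocks; behind it (local x +10 to +96 mm) a block of teal cells 85 mm high. Origin: centre of the underside; local y runs along the row of ports.
- port1: coolant port 1 (None if this module lacks it): steel block 60 x 60 x 8 mm lying in a bay (500 g) with a collar, outer diameter 56, inner 44, top 26 mm above the origin; origin: centre of the underside, 28 mm above the bench, z up. At the module's local y -114 mm. Inside, a black seal starts 20 mm above the origin, gives way under about 10 N by up to 10 mm, and stays where pushed.
- port2: coolant port 2 (None if this module lacks it): steel block 60 x 60 x 8 mm lying in a bay (500 g) with a collar, outer diameter 56, inner 44, top 26 mm above the origin; origin: centre of the underside, 28 mm above the bench, z up. At the module's local y -38 mm. Inside, a black seal starts 20 mm above the origin, gives way under about 10 N by up to 10 mm, and stays where pushed.
- port3: coolant port 3 (None if this module lacks it): steel block 60 x 60 x 8 mm lying in a bay (500 g) with a collar, outer diameter 56, inner 44, top 26 mm above the origin; origin: centre of the underside, 28 mm above the bench, z up. At the module's local y 38 mm. Inside, a black seal starts 20 mm above the origin, gives way under about 10 N by up to 10 mm, and stays where pushed.
- port4: coolant port 4 (None if this module lacks it): steel block 60 x 60 x 8 mm lying in a bay (500 g) with a collar, outer diameter 56, inner 44, top 26 mm above the origin; origin: centre of the underside, 28 mm above the bench, z up. At the module's local y 114 mm. Inside, a black seal starts 20 mm above the origin, gives way under about 10 N by up to 10 mm, and stays where pushed.
- cap1: sealing cap, 80 g (all alike, any fits any port): black plug diameter 40, height 14 mm under an orange flange diameter 54, 5 mm thick (14 to 19 mm), and an orange grip knob diameter 22, 20 mm high (19 to 39 mm). Origin: centre of the underside, z up. Set in a port it first stops on the seal, flange 8 mm above the collar; fully home the flange lies on the collar, cap origin 12 mm above the port's.
- cap2: sealing cap, 80 g (all alike, any fits any port): black plug diameter 40, height 14 mm under an orange flange diameter 54, 5 mm thick (14 to 19 mm), and an orange grip knob diameter 22, 20 mm high (19 to 39 mm). Origin: centre of the underside, z up. Set in a port it first stops on the seal, flange 8 mm above the collar; fully home the flange lies on the collar, cap origin 12 mm above the port's.
- cap3: sealing cap, 80 g (all alike, any fits any port): black plug diameter 40, height 14 mm under an orange flange diameter 54, 5 mm thick (14 to 19 mm), and an orange grip knob diameter 22, 20 mm high (19 to 39 mm). Origin: centre of the underside, z up. Set in a port it first stops on the seal, flange 8 mm above the collar; fully home the flange lies on the collar, cap origin 12 mm above the port's.
- cap4: sealing cap, 80 g (all alike, any fits any port): black plug diameter 40, height 14 mm under an orange flange diameter 54, 5 mm thick (14 to 19 mm), and an orange grip knob diameter 22, 20 mm high (19 to 39 mm). Origin: centre of the underside, z up. Set in a port it first stops on the seal, flange 8 mm above the collar; fully home the flange lies on the collar, cap origin 12 mm above the port's.
- regulator: pressure regulator, fixed: grey round base diameter 100, height 30 mm, origin at the centre of its underside. White dots on its top mark the settings 1, 2, 3, 4 (one, two, three, four dots), on its local +x side at +47, +16, -16, -47 degrees from local x.
- sleeve_grip (a point): point on the axis of the regulator's black scale sleeve (upright cylinder diameter 46, 34 to 66 mm above the bench), 52 mm above the bench: grip it across here.
- sleeve (a joint): angle of the scale sleeve, rad, growing clockwise seen from above; click stops at 0 (setting 1), 0.55 (2), 1.10 (3), 1.65 (4); end stops at -0.15 and 1.80. A yellow line on the sleeve points at the mark. About 0.1 N m takes it from click to click.
- valve: ball valve, fixed: steel foot 70 x 90 x 10 mm, brass body with pipe stubs along local y, top of the body 51 mm above the bench; origin at the centre of its underside, straight below the handle's hinge axis.
- handle_tip (a point): end of the valve's yellow lever, 80 mm from its hinge axis, 72 mm above the bench; the lever is 14 mm wide and 64 to 80 mm above the bench.
- handle (a joint): lever angle, rad: 0 closed (lever across the pipe, pointing to the valve's local -x), 1.57 open (lever along the pipe, pointing to local -y), growing anticlockwise seen from above; stops at both ends; friction 0.2 N m holds it.
- cell1: loose teal cell standing upright, diameter 26, height 65 mm; not part of the job, leave it alone. Origin: centre of its underside.
- cell2: loose teal cell standing upright, diameter 26, height 65 mm; not part of the job, leave it alone. Origin: centre of its underside.
- bottle: clear bottle with white cap standing upright, diameter 60, height 160 mm; not part of the job, leave it alone. Origin: centre of its underside.
- tape: yellow tape roll lying flat, outer diameter 90, height 24 mm; not part of the job, leave it alone. Origin: centre of its underside.
There are look-alikes about, which are no part of the job. What is shaped like the cap2 but pink or turquoise is not meant.

How it is judged:
By the outcome, as a careful person would: the job done as asked, in the order asked, and still so for the second after the job is handed in, with the robot touching nothing.
Of port1, port2, port3, port4 only 2 to 4 are there at a start; the rules pass over those that are not, and their reading is None.
At some moment in a run one of cap1, cap2, cap3, cap4 may be knocked a few centimetres aside while the robot is not near it.
Once in a run the grip may slacken for a moment while it holds something.
It also fails if it takes over 210 s, if anything falls off the work surface, if the arm or the gripper's body presses on something with over 40 N, if the wrist force passes 120 N, or if a joint passes its speed limit or range.

### The arm

A 6-joint arm with a two-finger parallel gripper is mounted at the origin on the work surface. World frame = base frame: x ahead of the robot, y to its left, z up, the work surface at z = 0. Lengths are in m, angles in rad, forces in N, time in s.
With the tool pointing down it reaches from about 0.35 to 0.975 m from the base axis. Payload 17.4 kg.
Tool frame: the origin (TCP) lies at the very end of the fingers, on their centre line; the grasp point (between the pads) lies 19 mm behind it; y points along the fingers, z is the direction in which the jaws open and shut, and the axes are right-handed (so a half turn about y gives the same grasp; the last joint's range is limited). The gripper opens to 85 mm and grips with 20 to 120 N. Pads are 22 mm wide; open, the fingers measure 114 mm over their backs; the gripper's body (76 mm by 85 mm) begins 54 mm behind the grasp point. The pads swing forward as they close: fully open they stand 13 mm farther back than shut.
Start: joints at [1.169, 0.116, 1.442, -0, 1.584, -0.038], TCP at [0.24, 0.631, 0.198] pointing down, gripper open.
Joint ranges: [-2.83, 2.83], [-0.83, 2.19], [0.07, 2.5], [-1.14, 4.28], [0.01, 3], [-2.97, 2.97]. Speed limits (rad/s): [1.89, 1.89, 2.22, 3.14, 3.14, 3.14].

### API

Orientations are given as a 3x3 rotation matrix whose columns are the frame's x, y, z axes.
In Python, from bench import arm gives the robot as it stands. The module is installed in compiled form; this text tells all that it offers. Calls block until the motion is done:
- arm.move_to(position, orientation): joint-space move of the TCP to a pose.
- arm.move_linear(position, rotation=None, vel=0.15, max_force=None): straight line of the TCP; rotation=None keeps the orientation; vel is the mean speed in m/s. With max_force (N) it stops when the force on the tool has changed by that much, and returns True; else False.
- arm.move_joints(angles): joint-space move.
- arm.command_gripper(opening, strength=None): opening from 0.0 (shut) to 1.0 (fully open); strength is the grip in N (None keeps the last); returns when the fingers have stopped.
- arm.pause(seconds).
- arm.inverse_kinematics(position, orientation): joint angles nearest the present ones, or None.
- arm.read_state(): the state.
- arm.get_image(name): name is "side" or "top" or "wrist"; returns a dict with "color" (420x560x3 uint8, blue, green, red), "z_map" (420x560 float32, m along the optical axis (not along the pixel's ray), 0 where there is no reading), "fx", "fy", "cx", "cy" (pixels), "pose" (4x4, takes a point from camera to world coordinates); the wrist camera has in their place "tool_from_camera" (4x4, takes a point from camera to tool coordinates, whose origin is the TCP and whose axes are the tool frame's). Camera axes: x right, y up, looking along -z (the intrinsics and any distortion apply to the point x, -y, -z); pixel columns grow to the right and rows downward; lengths in m; the calibration is good to about 2 mm. A picture is of the moment at which its call begins: read the wrist's pose just before it.
A pose or a line that the arm cannot do raises arm.PlanningError and nothing moves.
- arm.job_done(): hands the job in, once; it reports no verdict.
The state is a dict: "time": time; "qpos": joint angles; "joint_velocities": joint speeds; "effort": joint torques, N m; "position": TCP position; "ee_rot": TCP orientation; "force": force on the tool from outside, world axes, zero at the start; "wrist_torque": the same for the moment, N m; "width": opening from 0.0 (shut) to 1.0 (fully open).
Only numpy, scipy, OpenCV 4.12 (cv2) and the standard library are available. Lean on these libraries where they do the work, as an engineer would, in place of code of your own. Each camera call takes 0.05 s, during which the arm holds its last target.

## Working session

There is one attempt and no reset: what is moved stays moved. The work goes in short steps, each a Python script; the robot and the scene stay as the last script left them, time stands still between calls to the robot, and variables do not carry over. Pictures are saved under pics/ and viewed, and the job is handed in when it is done.

```bash
mkdir -p pics; python3 - <<'E'
from bench import arm
import cv2,numpy as np
for n in ["top","side","wrist"]:
    im=arm.get_image(n); cv2.imwrite(f"pics/{n}0.png",im["color"])
    np.savez(f"pics/{n}0.npz",**im)
    print(n,{k:(np.round(v,3).tolist() if k!="color" and k!="z_map" else v.shape) for k,v in im.items()})
s=arm.read_state();print(s)
E
```

```text
top {'color': (420, 560, 3), 'z_map': (420, 560), 'fx': 410.645, 'fy': 410.645, 'cx': 275.177, 'cy': 208.635, 'pose': [[-0.083, 0.975, -0.205, 0.346], [-0.997, -0.082, 0.014, 0.014], [-0.003, 0.205, 0.979, 1.01], [0.0, 0.0, 0.0, 1.0]]}
side {'color': (420, 560, 3), 'z_map': (420, 560), 'fx': 407.37, 'fy': 407.37, 'cx': 277.71, 'cy': 208.061, 'pose': [[0.708, 0.415, -0.571, 0.053], [-0.706, 0.407, -0.58, -0.491], [-0.008, 0.814, 0.581, 0.557], [0.0, 0.0, 0.0, 1.0]]}
wrist {'color': (420, 560, 3), 'z_map': (420, 560), 'fx': 342.468, 'fy': 342.468, 'cx': 278.319, 'cy': 206.815, 'tool_from_camera': [[0.0, -0.945, -0.328, -0.084], [0.001, 0.328, -0.945, -0.175], [1.0, 0.0, 0.001, -0.001], [0.0, 0.0, 0.0, 1.0]]}
{'time': 0.15, 'qpos': array([ 1.16917844e+00,  1.16416837e-01,  1.44210652e+00,  1.99258464e-05,
        1.58400924e+00, -3.78270613e-02]), 'joint_velocities': array([ 0.00139437, -0.00071556, -0.00201463, -0.00029532, -0.00226369,
       -0.00104051]), 'effort': array([ 5.29848639e-04, -7.32510495e+01, -6.32846689e+01, -3.97756571e-05,
        5.07406367e-03,  5.31793489e-05]), 'position': array([0.24012974, 0.63065733, 0.19710739]), 'ee_rot': array([[ 9.34554771e-01, -3.85771823e-04,  3.55819098e-01],
       [-3.55819303e-01, -8.57367339e-04,  9.34554380e-01],
       [-5.54570732e-05, -9.99999558e-01, -9.38521798e-04]]), 'force': array([ 0.24870121, -1.19544777, -0.42460154]), 'wrist_torque': array([-0.01007394, -0.0508946 , -0.04058983]), 'width': 0.9993416399767562}
```

View pics/top0.png

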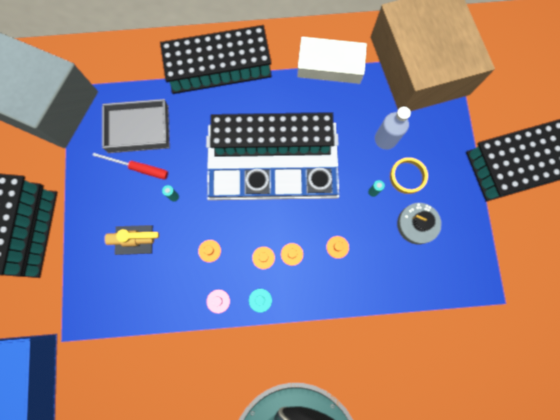

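View pics/side0.png

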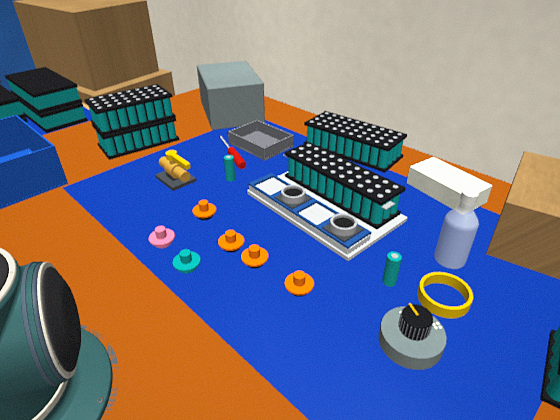

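View pics/wrist0.png

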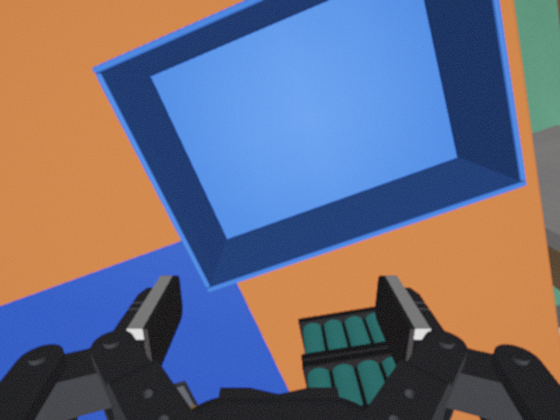

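The top view shows four orange caps at (209,251), (263,258), (292,254) and (338,247). The look-alikes are pink (218,301) and turquoise (260,300). Two collared ports are present, at (257,180) and (319,180), and the other two bays, (227,182) and (288,181), look blank. The valve is at (130,239) and the regulator at (420,223). Next I'll take crops and measure.

```bash
cat > h.py <<'E'
import numpy as np,cv2
from bench import arm
def ray(im,u,v,R=None):
    T=np.array(im["pose"]); d=np.array([(u-im["cx"])/im["fx"],-(v-im["cy"])/im["fy"],-1.0])
    return T[:3,3],T[:3,:3]@d
def onz(im,u,v,z):
    o,d=ray(im,u,v); return o+d*(z-o[2])/d[2]
def two(im1,p1,im2,p2):
    o1,d1=ray(im1,*p1);o2,d2=ray(im2,*p2)
    A=np.c_[d1,-d2];s=np.linalg.lstsq(A,o2-o1,rcond=None)[0]
    a=o1+d1*s[0];b=o2+d2*s[1];return (a+b)/2,np.linalg.norm(a-b)
def dep(im,u,v):
    o,d=ray(im,u,v);z=float(im["z_map"][int(round(v)),int(round(u))]);return o+d*z
def shot(n,pose=True):
    if n=="wrist":
        s=arm.read_state();T=np.eye(4);T[:3,:3]=s["ee_rot"];T[:3,3]=s["position"]
        im=dict(arm.get_image(n));im["pose"]=T@np.array(im["tool_from_camera"])
    else: im=dict(arm.get_image(n))
    return im
def blobs(im,lo,hi,amin=30):
    m=cv2.inRange(cv2.cvtColor(im["color"],cv2.COLOR_BGR2HSV),np.array(lo),np.array(hi))
    n,l,st,c=cv2.connectedComponentsWithStats(m)
    return [(st[i][4],c[i],st[i][:4]) for i in range(1,n) if st[i][4]>=amin],l
def load(n):
    return dict(np.load(f"pics/{n}.npz"))
E
python3 - <<'E'
from h import *
t=load("top0");s=load("side0")
def crop(im,u0,v0,u1,v1,k,n): cv2.imwrite(n,cv2.resize(im["color"][v0:v1,u0:u1],None,fx=k,fy=k,interpolation=cv2.INTER_CUBIC))
a=cv2.resize(t["color"][215,90:] if 0 else t["color"][215:265,95:175],(480,300),interpolation=2)
b=cv2.resize(t["color"][195:250,390:450],(320,300),interpolation=2)
c=cv2.resize(t["color"][105:205,195:350],(480,300),interpolation=2)
d=cv2.resize(t["color"][230:320,190:360][:, :],(320,300),interpolation=2)
cv2.imwrite("pics/crops.png",np.vstack([np.hstack([a,b]),np.hstack([c,d])]))
a=cv2.resize(s["color"][140:195,145:205],(400,300),interpolation=2)
b=cv2.resize(s["color"][290:370,370:450],(400,300),interpolation=2)
c=cv2.resize(s["color"][165:255,240:380],(400,300),interpolation=2)
d=cv2.resize(s["color"][190:300,140:320],(400,300),interpolation=2)
cv2.imwrite("pics/crops2.png",np.vstack([np.hstack([a,b]),np.hstack([c,d])]))
B,l=blobs(t,(8,170,150),(22,255,255))
for x in B:
    if 200<x[1][0]<350 and 235<x[1][1]<265: print(x[0],x[1],onz(t,*x[1],0.02),dep(t,*x[1]))
E
true
```

```text
(no output)
```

View pics/crops.png

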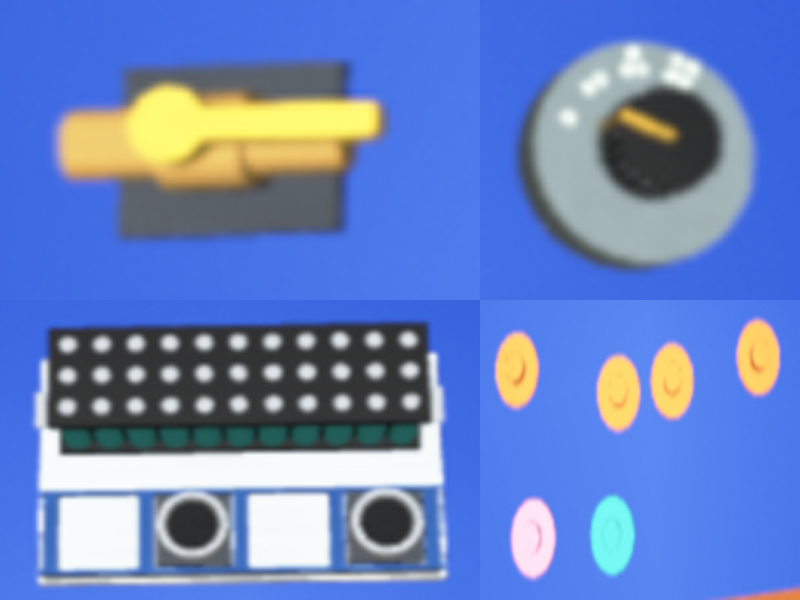

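View pics/crops2.png

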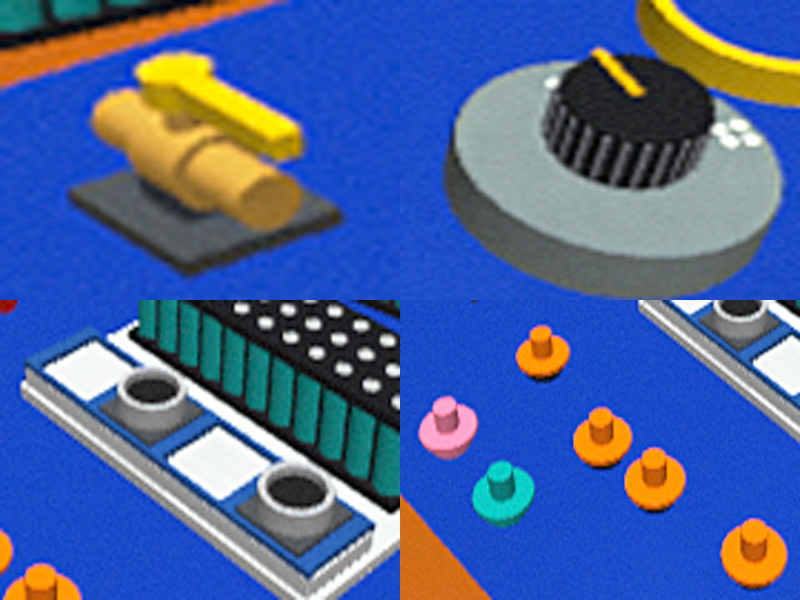

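The crops confirm the choices: four orange caps, with pink and turquoise rejected. There are two collars, the lever is open (pointing to world -y), and the sleeve line is near settings 1–2. The colour blobs came out empty, so I'll fix the mask and measure everything.

```bash
python3 - <<'E'
from h import *
t=load("top0");s=load("side0")
ht=cv2.cvtColor(t["color"],cv2.COLOR_BGR2HSV)
print("hsv",ht[250,205],ht[223,420],ht[236,150],ht[236,125])
B,l=blobs(t,(5,120,150),(22,255,255))
for a,c,bb in B:
    if 190<c[0]<360 and 235<c[1]<270: print("cap",a,np.round(c,1),bb,onz(t,*c,0.02).round(3),dep(t,*c).round(3))
# lever
B,l=blobs(t,(23,120,150),(33,255,255))
for a,c,bb in B:
  if bb[0]<420 and c[0]<200:
    ys,xs=np.nonzero(l==l[int(c[1]),int(c[0])]); print("yel",a,c,bb)
# collars: bright ring depth mask
P=np.load
z=t["z_map"];T=t["pose"]
v,u=np.mgrid[0:420,0:560]
d=np.stack([(u-t["cx"])/t["fx"],-(v-t["cy"])/t["fy"],-np.ones_like(u)],-1)*z[...,None]
W=d@T[:3,:3].T+T[:3,3]
np.save("pics/W.npy",W)
def pl(name,u0,v0,u1,v1,zl,zh):
    m=np.zeros(z.shape,bool);m[v0:v1,u0:u1]=1
    m&=(W[...,2]>zl)&(W[...,2]<zh)&(z>0)
    p=W[m];
    if len(p):print(name,len(p),"mean",p.mean(0).round(4),"min",p.min(0).round(4),"max",p.max(0).round(4))
    return m
print("bench z",np.median(W[230:300,300:330,2]) if 0 else W[280,150],W[300,300])
pl("colL",240,160,275,200,.046,.065)
pl("colR",302,160,337,200,.046,.065)
pl("valvelever",95,215,175,265,.066,.09)
pl("reg",390,195,450,255,.022,.040)
pl("sleeve",390,195,450,255,.055,.08)
E
```

```text
hsv [ 22 150 254] [90 10 53] [ 29 141 254] [ 29 139 254]
cap 331 [337.3 246.8] [328 237  20  21] [ 0.446 -0.142  0.02 ] [ 0.444 -0.138  0.041]
cap 311 [209.  250.6] [199 241  21  20] [0.463 0.168 0.02 ] [0.461 0.165 0.039]
cap 209 [292.6 253.2] [282 244  20  21] [ 0.44  -0.033  0.02 ] [ 0.438 -0.032  0.038]
cap 57 [264.7 257.1] [254 248  20  20] [0.436 0.035 0.02 ] [0.434 0.035 0.041]
cap 70 [264.1 257.7] [258 251  12  13] [0.435 0.037 0.02 ] [0.433 0.036 0.042]
yel 325 [133.10153846 235.16      ] [115 229  43  14]
bench z [ 0.4061507   0.31772858 -0.00130453] [ 0.32872651 -0.04083396  0.00269971]
colL 382 mean [0.6215 0.0382 0.0509] min [0.5941 0.0112 0.046 ] max [0.6482 0.0652 0.0603]
colR 381 mean [ 0.6117 -0.1133  0.0508] min [ 0.5844 -0.1408  0.0461] max [ 0.6375 -0.0861  0.06  ]
valvelever 332 mean [0.5055 0.3243 0.0789] min [0.4939 0.273  0.0661] max [0.5208 0.3675 0.0846]
reg 955 mean [ 0.4853 -0.3419  0.0304] min [ 0.438  -0.3971  0.0221] max [ 0.5363 -0.2972  0.0399]
sleeve 332 mean [ 0.4871 -0.3453  0.0659] min [ 0.464  -0.37    0.0555] max [ 0.5113 -0.3241  0.0718]
```

```bash
cat >> h.py <<'E'
def down(a):
    """tool pointing down, tool x at world azimuth a"""
    x=np.array([np.cos(a),np.sin(a),0]);y=np.array([0,0,-1.]);return np.c_[x,y,np.cross(x,y)]
def st():
    s=arm.read_state();print("t %.1f"%s["time"],"pos",s["position"].round(4),"F",s["force"].round(1),"w %.3f"%s["width"],"q",s["qpos"].round(2))
    return s
def cloud(im):
    z=im["z_map"];T=np.array(im["pose"]);v,u=np.mgrid[0:420,0:560]
    d=np.stack([(u-im["cx"])/im["fx"],-(v-im["cy"])/im["fy"],-np.ones_like(u)],-1)*z[...,None]
    W=d@T[:3,:3].T+T[:3,3];W[z<=0]=np.nan;return W
def save(n,im): cv2.imwrite(f"pics/{n}.png",im["color"]);np.savez(f"pics/{n}.npz",**im)
E
python3 - <<'E'
from h import *
for a in [0,-np.pi/2,-np.pi/4]:
    for p in [(0.53,0.285,0.1),(.44,.38,.1),(.5,.33,.2)]:
        q=arm.inverse_kinematics(np.array(p),down(a)); print(a,p,None if q is None else np.round(q,2))
arm.move_to(np.array([.50,.33,.25]),down(-0.4))
im=shot("wrist");save("wv",im);st()
W=cloud(im)
m=(W[...,2]>.072)&(W[...,2]<.09);print(m.sum(),np.nanmin(W[m],0),np.nanmax(W[m],0))
E
```

```text
0 (0.53, 0.285, 0.1) [ 0.45  0.    1.72 -0.    1.42 -1.12]
0 (0.44, 0.38, 0.1) [ 0.67 -0.04  1.77 -0.    1.42 -0.9 ]
0 (0.5, 0.33, 0.2) [ 0.54 -0.05  1.61 -0.    1.58 -1.03]
-1.5707963267948966 (0.53, 0.285, 0.1) [ 0.45  0.    1.72 -0.    1.42  0.45]
-1.5707963267948966 (0.44, 0.38, 0.1) [ 0.67 -0.04  1.77 -0.    1.42  0.67]
-1.5707963267948966 (0.5, 0.33, 0.2) [ 0.54 -0.05  1.61 -0.    1.58  0.54]
-0.7853981633974483 (0.53, 0.285, 0.1) [ 0.45  0.    1.72 -0.    1.42 -0.33]
-0.7853981633974483 (0.44, 0.38, 0.1) [ 0.67 -0.04  1.77 -0.    1.42 -0.12]
-0.7853981633974483 (0.5, 0.33, 0.2) [ 0.54 -0.05  1.61 -0.    1.58 -0.24]
t 1.7 pos [0.4995 0.3309 0.2497] F [0.1 0.2 0.2] w 0.999 q [ 0.54 -0.06  1.54  0.    1.66 -0.63]
7418 [ 0.43470244 -0.04793668  0.0720024 ] [0.91531139 0.59184135 0.08999902]
```

View pics/wv.png

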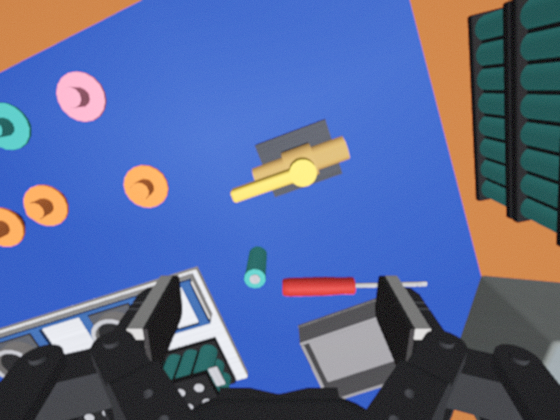

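The wrist view shows the lever disc at (302,173) and its tip at (234,196). The foot is around (300,158), and the caps are visible at left.

```bash
python3 - <<'E'
from h import *
for n,roi in [("wv",(225,355,115,210)),("top0",(95,175,215,265))]:
    im=load(n);h=cv2.cvtColor(im["color"],cv2.COLOR_BGR2HSV)
    print(h[173,302] if n=="wv" else h[235,123], h[155,330] if n=="wv" else h[239,108])
    u0,u1,v0,v1=roi
    m=np.zeros((420,560),np.uint8)
    lo,hi=((24,120,150),(33,255,255))
    m[v0:v1,u0:u1]=cv2.inRange(h,lo,hi)[v0:v1,u0:u1]
    dt=cv2.distanceTransform(m,cv2.DIST_L2,5);_,mx,_,loc=cv2.minMaxLoc(dt);
    v,u=np.nonzero(m);P=np.array([onz(im,a,b,.080) for a,b in zip(u,v)])[:,:2]
    H=onz(im,*loc,.08)[:2]
    far=P[np.argsort(-np.linalg.norm(P-H,axis=1))[:12]].mean(0)
    print(n,"hinge",H.round(4),mx,"tip",far.round(4),"len",np.linalg.norm(far-H).round(4),"az",np.degrees(np.arctan2(*(far-H)[::-1])).round(1))
    mf=np.zeros((420,560),np.uint8)
    mf[v0:v1,u0:u1]=(cv2.inRange(h,(0,0,0),(180,125,125))|cv2.inRange(h,(10,90,90),(33,255,255)))[v0:v1,u0:u1]
    f=np.zeros((420,560),np.uint8);f[v0:v1,u0:u1]=cv2.inRange(h,(0,0,0),(180,125,125))[v0:v1,u0:u1]
    v,u=np.nonzero(f);P=np.array([onz(im,a,b,.010)[:2] for a,b in zip(u,v)],np.float32)*1000
    print("foot",len(P),cv2.minAreaRect(P))
    B=blobs(im,(5,120,130),(22,255,255),150)[0]
    for a,c,bb in B:
        if a<4000:print("cap?",a,c.round(0),onz(im,*c,.02).round(3))
E
```

```text
[ 27 116 255] [ 20 109 226]
wv hinge [0.5031 0.2853] 5.793799877166748 tip [0.5059 0.3651] len 0.0799 az 88.0
foot 1667 ((507.27215576171875, 352.7779235839844), (86.56922149658203, 68.0042495727539), 87.223388671875)
cap? 400 [297. 153.] [0.498 0.354 0.02 ]
cap? 1340 [146. 186.] [0.463 0.168 0.02 ]
cap? 1312 [ 46. 205.] [0.436 0.041 0.02 ]
cap? 729 [ 10. 227.] [ 0.444 -0.02   0.02 ]
cap? 185 [462. 416.] [0.987 0.439 0.02 ]
[ 29 138 254] [ 22 133 241]
top0 hinge [0.5081 0.3528] 6.196899890899658 tip [0.5021 0.2775] len 0.0755 az -94.5
foot 435 ((506.9541015625, 350.8809509277344), (92.54753875732422, 66.591796875), 85.7410888671875)
cap? 276 [127. 240.] [0.504 0.365 0.02 ]
cap? 331 [337. 247.] [ 0.446 -0.142  0.02 ]
cap? 311 [209. 251.] [0.463 0.168 0.02 ]
cap? 209 [293. 253.] [ 0.44  -0.033  0.02 ]
```

```bash
cat >> h.py <<'E'
HINGE=np.array([0.507,0.352])
def vpose(phi,off,sgn,r=0.062,z=0.060):
    # sgn=-1: push clockwise (closing); +1 anticlockwise (opening)
    u=np.array([np.cos(phi),np.sin(phi)]);t=sgn*np.array([-np.sin(phi),np.cos(phi)])
    p=HINGE+r*u-off*t
    return np.array([p[0],p[1],z])
E
python3 - <<'E'
from h import *
t=load("top0");print("cells",dep(t,168,190).round(3),dep(t,378,186).round(3))
arm.command_gripper(0.0,40)
d=np.radians
p=vpose(d(-93.5),0.032,-1);R=down(d(-3.5))
arm.move_to(p+[0,0,.08],R); arm.move_linear(p,vel=.1);s0=st()
hit=False
for k in range(0,10):
    phi=d(-93.5-10*k)
    hit=arm.move_linear(vpose(phi,0.018,-1),down(phi+np.pi/2),vel=.06,max_force=15)
    s=arm.read_state();print(k,hit,s["position"].round(4),s["force"].round(1))
    if hit and k>=8: break
if not hit:
    phi=d(-183.5);hit=arm.move_linear(vpose(phi,0.008,-1),down(phi+np.pi/2),vel=.03,max_force=12)
st();print(hit)
E
```

```text
cells [0.609 0.25  0.066] [ 0.578 -0.247  0.066]
t 4.0 pos [0.5355 0.2883 0.0607] F [0.5 0.5 0.6] w 0.001 q [ 0.45  0.04  1.75 -0.    1.35 -1.06]
0 False [0.5209 0.2892 0.0604] [0.4 0.5 0.8]
1 False [0.5102 0.2876 0.0602] [-0.  -0.4 -0.5]
2 False [0.4991 0.288  0.0601] [-0.5 -0.7 -0.5]
3 False [0.4882 0.2904 0.0601] [0.7 0.1 1. ]
4 False [0.4778 0.2946 0.0601] [-0.8  0.5  0. ]
5 False [0.4682 0.3006 0.0601] [-0.2  0.6  0.4]
6 False [0.4599 0.3081 0.06  ] [-0.   0.6 -0. ]
7 False [0.4529 0.3169 0.06  ] [ 0.3  0.1 -0.2]
8 False [0.4477 0.3268 0.06  ] [-0.2 -0.4 -0.2]
9 False [0.4442 0.3375 0.06  ] [-0.1  0.2  0.5]
t 7.9 pos [0.4446 0.3479 0.0599] F [ 0.2  0.4 -0.4] w -0.001 q [ 0.62 -0.05  1.84 -0.    1.35  0.68]
False
```

```bash
python3 - <<'E'
from h import *
a=shot("top");save("t1",a);b=shot("side");save("s1",b)
A=cv2.resize(a["color"][200:280,90:190],(400,320),interpolation=2);B=cv2.resize(b["color"][110:210,120:245],(400,320),interpolation=2)
cv2.imwrite("pics/c1.png",np.hstack([A,B]))
E
```

```text
(no output)
```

View pics/c1.png

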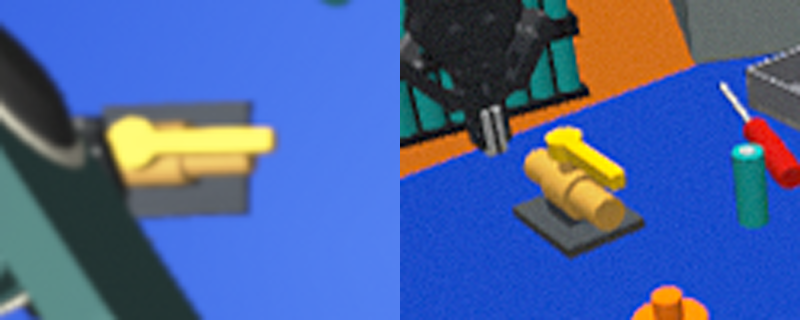

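```bash
cat >> h.py <<'E'
def proj(im,p):
    T=np.array(im["pose"]);c=T[:3,:3].T@(np.asarray(p)-T[:3,3]);return np.array([im["cx"]+im["fx"]*c[0]/-c[2],im["cy"]+im["fy"]*c[1]/c[2]]).round(1)
E
python3 - <<'E'
from h import *
a=load("t1");b=load("s1");s=st()
for z in (0.06,.08,.1,.12):
    p=s["position"].copy();p[2]=z;print(z,proj(a,p),proj(b,p))
print(proj(b,[.507,.352,.08]),proj(b,[.504,.272,.08]),proj(a,[.507,.352,.08]),proj(a,[.504,.272,.08]))
cv2.imwrite("pics/c2.png",cv2.resize(b["color"][100:220,100:240],(700,600),interpolation=2))
W=cloud(b)
for v in range(140,172,3): print(v,[W[v,u].round(3).tolist() for u in (145,150,155)])
E
```

```text
t 8.0 pos [0.4446 0.3477 0.0599] F [-0.  -0.4  0.1] w 0.001 q [ 0.62 -0.05  1.84 -0.    1.35  0.68]
0.06 [128.6 263.3] [151.2 167.5]
0.08 [125.4 262.6] [149.7 160.3]
0.1 [122.2 261.9] [148.1 152.9]
0.12 [118.8 261.2] [146.4 145.4]
[170.8 151.1] [188.2 162.4] [123.4 235.4] [158.4 233.8]
140 [[0.438, 0.336, 0.14], [0.451, 0.338, 0.135], [0.574, 0.561, 0.016]]
143 [[0.435, 0.332, 0.135], [0.45, 0.337, 0.128], [0.574, 0.564, 0.005]]
146 [[0.436, 0.338, 0.125], [0.448, 0.336, 0.121], [0.567, 0.554, 0.001]]
149 [[0.435, 0.34, 0.117], [0.447, 0.339, 0.113], [0.561, 0.544, -0.003]]
152 [[0.434, 0.339, 0.11], [0.444, 0.336, 0.107], [0.553, 0.533, -0.006]]
155 [[0.432, 0.339, 0.102], [0.443, 0.336, 0.1], [0.539, 0.509, -0.002]]
158 [[0.511, 0.516, -0.004], [0.441, 0.336, 0.092], [0.533, 0.499, -0.006]]
161 [[0.501, 0.498, -0.002], [0.513, 0.494, -0.006], [0.521, 0.479, -0.003]]
164 [[0.493, 0.486, -0.004], [0.503, 0.476, -0.004], [0.515, 0.469, -0.006]]
167 [[0.486, 0.474, -0.006], [0.494, 0.46, -0.004], [0.505, 0.453, -0.005]]
170 [[0.475, 0.454, -0.003], [0.485, 0.446, -0.004], [0.496, 0.438, -0.005]]
```

View pics/c2.png

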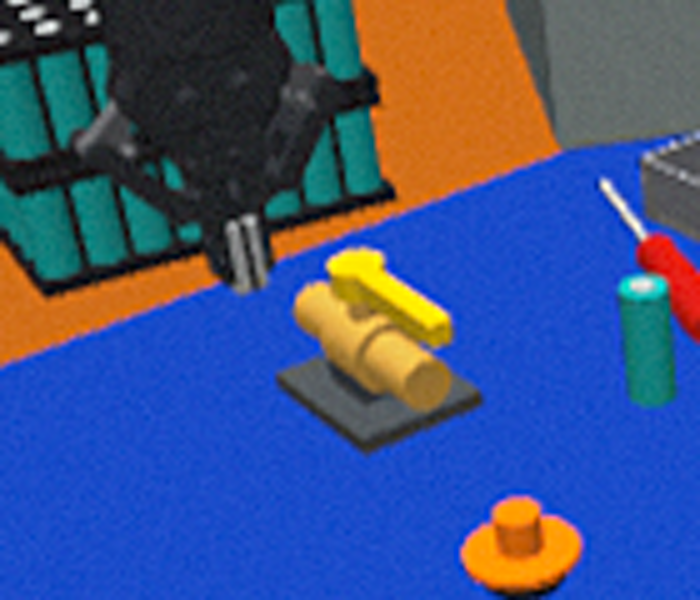

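```bash
python3 - <<'E'
from h import *
w=load("wv");W=cloud(w)
print("bench wrist",W[60:100,200:300,2].mean(),"lever",W[173,302],W[195,240], "cap knob",W[186,146])
b=load("s1");W=cloud(b)
# finger points region
m=(W[...,2]>.05)&(W[...,0]<.47)&(W[...,0]>.40)&(W[...,1]>.30)&(W[...,1]<.40)
P=W[m];print(m.sum(),P.min(0),P.max(0))
lo=P[P[:,2]<.1];print(len(lo),lo.mean(0),lo.min(0),lo.max(0))
c=shot("wrist");save("w2",c)
E
```

```text
bench wrist nan lever [0.50810964 0.35222281 0.07962798] [0.505021   0.28304611 0.07863797] cap knob [0.46202112 0.17659584 0.03724398]
3031 [0.400003   0.30007444 0.09142643] [0.46996921 0.37095178 0.33247385]
26 [0.4412397  0.33753356 0.09630014] [0.43055338 0.33371723 0.09142643] [0.45461509 0.34512212 0.09984664]
```

View pics/w2.png

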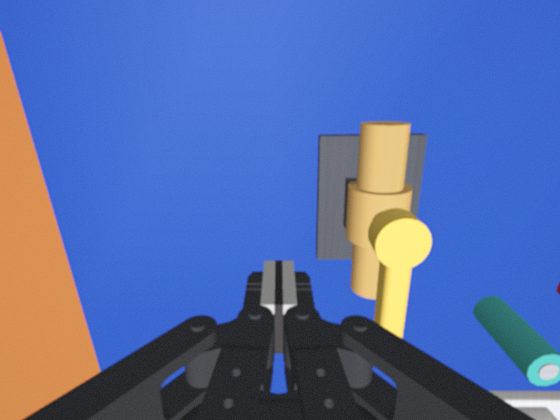

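The wrist camera confirms the frame is sound. The finger ends, though, sit about 30 mm above the reported TCP. I'll measure that offset in the tool frame.

```bash
python3 - <<'E'
from h import *
c=load("w2");T=np.array(c["tool_from_camera"])
cc=dict(c);cc["pose"]=T;W=cloud(cc)
for v in range(255,330,5): print(v,[np.round(W[v,u],4).tolist() for u in (270,278,286)])
b=load("s1");cv2.imwrite("pics/c3.png",cv2.resize(b["color"][130:170,125:175],(800,600),interpolation=0))
# side: lower tip pixel of finger on ray vertical through TCP
for z in (.085,.09,.095,.1):print(z,proj(b,[.4446,.3477,z]),proj(b,[.4446+.00,.3477-.011,z]))
E
```

```text
255 [[0.0377, 0.0606, -0.0055], [0.0382, 0.0614, 0.0006], [0.0374, 0.06, 0.0067]]
260 [[-0.0094, -0.036, -0.0029], [-0.0092, -0.0356, 0.0007], [-0.0098, -0.0367, 0.0043]]
265 [[-0.0097, -0.0412, -0.0028], [-0.0098, -0.0414, 0.0007], [-0.0095, -0.0408, 0.0042]]
270 [[-0.0104, -0.0468, -0.0027], [-0.0098, -0.0457, 0.0007], [-0.01, -0.0462, 0.0041]]
275 [[-0.0103, -0.0507, -0.0026], [-0.0097, -0.0497, 0.0007], [-0.0098, -0.0499, 0.004]]
280 [[-0.0097, -0.0536, -0.0025], [-0.01, -0.0541, 0.0007], [-0.01, -0.054, 0.0039]]
285 [[-0.01, -0.0577, -0.0024], [-0.0094, -0.0569, 0.0007], [-0.0096, -0.0571, 0.0039]]
290 [[-0.0095, -0.0605, -0.0024], [-0.0099, -0.0611, 0.0007], [-0.01, -0.0613, 0.0038]]
295 [[-0.0099, -0.0646, -0.0023], [-0.0098, -0.0644, 0.0007], [-0.0097, -0.0642, 0.0037]]
300 [[-0.0094, -0.067, -0.0022], [-0.0093, -0.0668, 0.0007], [-0.0093, -0.0669, 0.0037]]
305 [[-0.0088, -0.0692, -0.0022], [-0.009, -0.0696, 0.0007], [-0.0098, -0.0707, 0.0036]]
310 [[-0.0109, -0.075, -0.002], [-0.0074, -0.0702, 0.0007], [-0.0108, -0.0749, 0.0035]]
315 [[-0.011, -0.078, -0.002], [-0.0051, -0.07, 0.0007], [-0.0113, -0.0784, 0.0034]]
320 [[-0.0114, -0.0812, -0.0019], [-0.0029, -0.07, 0.0007], [-0.0109, -0.0805, 0.0034]]
325 [[-0.0103, -0.0822, -0.0019], [-0.0006, -0.0699, 0.0007], [-0.0106, -0.0825, 0.0033]]
0.085 [149.3 158.5] [151.7 160. ]
0.09 [148.9 156.6] [151.3 158.2]
0.095 [148.5 154.8] [150.9 156.3]
0.1 [148.1 152.9] [150.5 154.4]
```

View pics/c3.png

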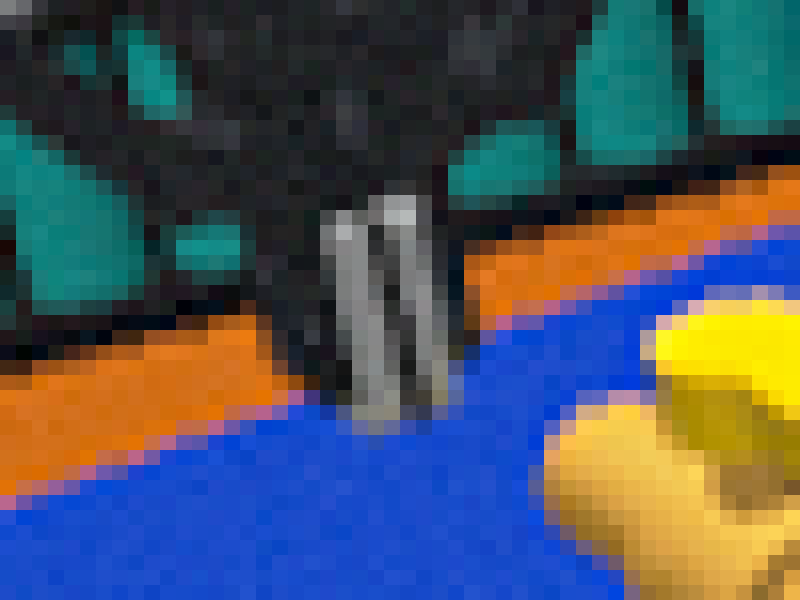

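```bash
python3 - <<'E'
from h import *
p=arm.read_state()["position"].copy();p[0]-=.045
arm.move_linear(p,vel=.1)
q=p.copy();q[2]=0.0;print(arm.move_linear(q,vel=.06,max_force=8));st()
q[2]=-.040;print(arm.move_linear(q,vel=.02,max_force=8));st()
p[2]=.08;arm.move_linear(p);st()
E
```

```text
False
t 9.8 pos [0.3998 0.3479 0.0004] F [ 0.2  0.2 -0.3] w -0.002 q [ 0.67 -0.07  1.96 -0.    1.25  0.73]
True
t 11.3 pos [ 0.3997  0.3478 -0.0336] F [-0.4 -1.6  7.2] w 0.001 q [ 0.67 -0.03  1.99 -0.    1.19  0.73]
t 12.2 pos [0.3992 0.3474 0.0789] F [ 1.3 -0.1  0.6] w 0.002 q [ 0.67 -0.15  1.89  0.    1.39  0.73]
```

The bench touch puts the shut finger ends 33 mm behind the reported TCP, agreeing with both cameras, so I'll correct all heights by 32 mm. Now I'll close the valve.

```bash
cat >> h.py <<'E'
OFF=0.0325   # real finger ends are this far behind the reported TCP
def tip(p): p=np.array(p,float).copy();p[2]-=OFF;return p
def push_valve(sgn,phi0,phi1,n=9):
    d=np.radians; ta=lambda ph: ph+np.pi/2  # tool x azimuth
    if sgn>0: ta=lambda ph: ph+np.pi/2
    p=vpose(d(phi0),.032,sgn)
    arm.move_to(tip(p+[0,0,.07]),down(ta(d(phi0))));arm.move_linear(tip(p),vel=.1)
    for k in range(n+1):
        phi=d(phi0+(phi1-phi0)*k/n)
        hit=arm.move_linear(tip(vpose(phi,.018,sgn)),down(ta(phi)),vel=.06,max_force=15)
        s=arm.read_state();print(k,hit,s["position"].round(4),s["force"].round(1))
        if hit: break
    if not hit: hit=arm.move_linear(tip(vpose(phi,.006,sgn)),down(ta(phi)),vel=.03,max_force=12)
    print(hit);st();return hit
E
python3 - <<'E'
from h import *
push_valve(-1,-93.5,-183.5)
im=shot("wrist");save("w3",im)
E
```

```text
0 False [0.5209 0.2892 0.028 ] [-0.3 -0.7 -0.2]
1 False [0.5101 0.2876 0.0276] [-0.7  0.3  0.6]
2 False [0.4989 0.288  0.0275] [0.9 0.  0.2]
3 False [0.488  0.2904 0.0275] [ 0.  -0.1 -0.5]
4 False [0.4776 0.2947 0.0275] [-0.2 -0.6  0.4]
5 False [0.4681 0.3007 0.0275] [0.1 0.2 0.6]
6 False [0.4597 0.3082 0.0275] [-0.1  0.8 -0.3]
7 False [0.4528 0.3171 0.0275] [ 0.8 -0.4 -0.3]
8 False [0.4476 0.327  0.0275] [-0.7  0.  -0.4]
9 False [0.4442 0.3377 0.0275] [ 0.4  0.3 -0.1]
True
t 18.4 pos [0.4441 0.3396 0.0271] F [-0.6 -7.9  4.3] w 0.003 q [ 0.61 -0.03  1.88 -0.    1.3   0.67]
```

View pics/w3.png

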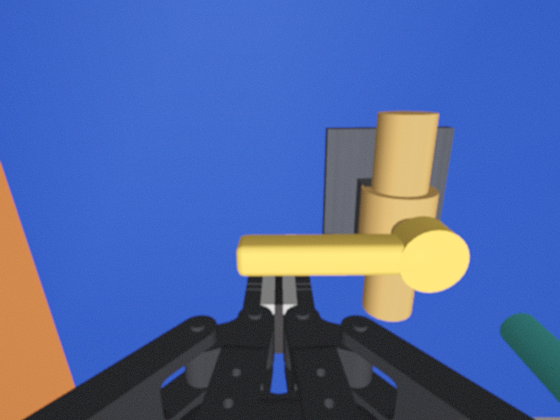

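The lever now lies across the pipe, against its stop, at (240–460,255). On to the caps: first the isolated one at y=0.168, re-measured from the wrist, with port measurement too.

```bash
cat >> h.py <<'E'
def knobs(im):
    W=cloud(im);m0=cv2.inRange(cv2.cvtColor(im["color"],cv2.COLOR_BGR2HSV),np.array((5,110,90)),np.array((23,255,255)))>0
    m=(m0&(W[...,2]>.030)&(W[...,2]<.046)).astype(np.uint8)
    n,l,s,c=cv2.connectedComponentsWithStats(m);out=[]
    for i in range(1,n):
        if s[i][4]<25: continue
        P=W[l==i];T=P[P[:,2]>.0355]
        if len(T)>10: out.append(((T.min(0)+T.max(0))/2,len(T),(T.max(0)-T.min(0)),c[i]))
    return out
def collar(im,x,y):
    W=cloud(im);m=(abs(W[...,2]-.054)<.004)&(np.hypot(W[...,0]-x,W[...,1]-y)<.04)
    P=W[m];P2=P[:,:2].astype(np.float32)*1000
    (cx,cy),r=cv2.minEnclosingCircle(P2)
    A=np.c_[2*P[:,:2],np.ones(len(P))]  # mid-ring fit (both edges seen evenly)
    s=np.linalg.lstsq(A,(P[:,:2]**2).sum(1),rcond=None)[0]
    return len(P),np.array([cx,cy,r])/1000,s[:2],np.sqrt(s[2]+s[:2]@s[:2])
E
python3 - <<'E'
from h import *
s=arm.read_state();p=s["position"].copy()
arm.move_linear(p+[-.02,-.03,0],vel=.1);arm.move_linear(p+[-.02,-.03,.12],vel=.2)
arm.command_gripper(1.0)
arm.move_to(np.array([.40,.168,.22]),down(0.0))
im=shot("wrist");save("w4",im);st()
for k in knobs(im):print("knob",[np.round(v,4) for v in k])
for x,y in ((.6212,.0382),(.611,-.1135)):
    try: print(collar(im,x,y))
    except Exception as e: print(e)
t=shot("top");save("t4",t);print("topknobs")
for k in knobs(t):print("knob",[np.round(v,4) for v in k])
E
```

```text
t 22.1 pos [0.4    0.1682 0.2198] F [-0.7 -0.2  1. ] w 1.000 q [ 0.34 -0.43  1.89  0.    1.68 -1.23]
knob [array([0.4369, 0.0377, 0.0377]), np.int64(287), array([0.0216, 0.0215, 0.0038]), array([162.5529, 202.7583])]
knob [array([ 0.4391, -0.0314,  0.0376]), np.int64(297), array([0.0214, 0.0211, 0.004 ]), array([100.6314, 205.2886])]
knob [array([ 0.4467, -0.1387,  0.0376]), np.int64(169), array([0.0208, 0.0132, 0.0041]), array([  6.132, 211.804])]
knob [array([0.464 , 0.1659, 0.0377]), np.int64(270), array([0.0214, 0.0203, 0.0041]), array([278.2326, 225.4186])]
knob [array([0.5062, 0.3295, 0.0407]), np.int64(945), array([0.035 , 0.065 , 0.0104]), array([415.4996, 256.6602])]
knob [array([0.5076, 0.3933, 0.0406]), np.int64(375), array([0.0224, 0.0272, 0.01  ]), array([475.4891, 261.2068])]
(336, array([0.62274585, 0.03903728, 0.02833677]), array([0.62177122, 0.03861318]), np.float64(0.024596810093486163))
(399, array([ 0.6110459, -0.1133669,  0.0282246]), array([ 0.61084277, -0.1129053 ]), np.float64(0.024640548115344975))
topknobs
knob [array([ 0.8032, -0.4506,  0.0408]), np.int64(98), array([0.0368, 0.1801, 0.0104]), array([442.6948,  97.2727])]
knob [array([ 0.8055, -0.3421,  0.0411]), np.int64(18), array([0.0297, 0.0068, 0.0097]), array([400.2593,  99.4444])]
knob [array([ 0.4461, -0.143 ,  0.0393]), np.int64(63), array([0.0194, 0.0198, 0.0072]), array([338.6522, 245.8551])]
knob [array([0.4646, 0.161 , 0.0388]), np.int64(23), array([0.0194, 0.0069, 0.0064]), array([210.9615, 249.5   ])]
knob [array([ 0.4388, -0.0304,  0.0394]), np.int64(64), array([0.0196, 0.0193, 0.0076]), array([292.0909, 252.9848])]
knob [array([0.4365, 0.0385, 0.04  ]), np.int64(43), array([0.0214, 0.0195, 0.0084]), array([263.4468, 256.6383])]
```

View pics/w4.png

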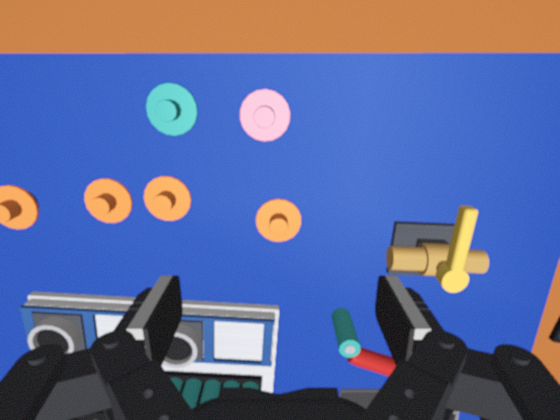

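View pics/t4.png

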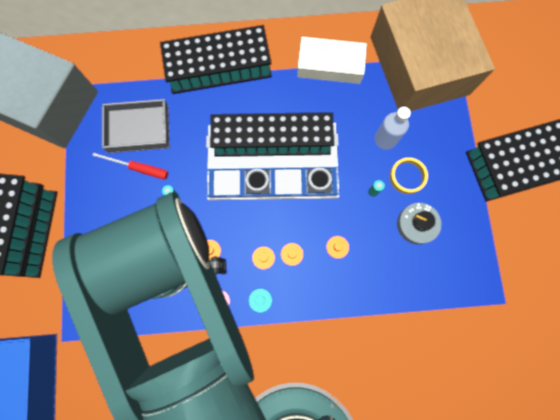

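Wrist and top views agree on the cap at (0.464, 0.166), and the ports are at (0.6217, 0.0385) and (0.611, -0.113), which are 152.1 mm apart as specified. The valve lever is closed. Grasping the first cap.

```bash
cat >> h.py <<'E'
YAW=-0.068
def grasp(x,y,az,z=.024):
    arm.command_gripper(1.0)
    arm.move_to(tip([x,y,.11]),down(az))
    h=arm.move_linear(tip([x,y,z]),vel=.12,max_force=15);print("hit going down",h)
    arm.command_gripper(0.0,60);s=st()
    arm.move_linear(tip([x,y,.14]),vel=.15);s=st();return s
E
python3 - <<'E'
from h import *
grasp(.464,.166,0.0)
arm.move_to(tip([.6217,.0385,.14]),down(YAW))
im=shot("wrist");save("w5",im);st()
print(collar(im,.6217,.0385))
E
```

```text
hit going down False
t 24.6 pos [ 0.4642  0.166  -0.0082] F [-1.4 -0.4  4.8] w 0.226 q [ 0.29 -0.15  2.05  0.    1.24 -1.28]
t 25.5 pos [0.4635 0.1659 0.1063] F [-0.4  0.7 -1.8] w 0.226 q [ 0.29 -0.25  1.94  0.    1.46 -1.28]
t 26.4 pos [0.6212 0.039  0.1071] F [-0.2  1.4 -1.6] w 0.227 q [ 0.02  0.04  1.67  0.    1.43 -1.48]
(1083, array([0.62260657, 0.0378534 , 0.02785769]), array([0.62193085, 0.03783247]), np.float64(0.024582698832499122))
```

View pics/w5.png

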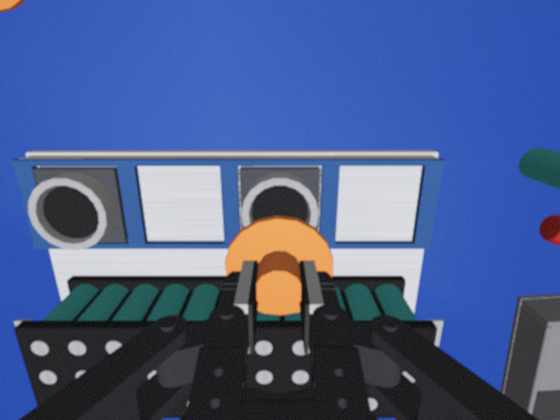

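The wrist view shows the cap held upright, with its flange centred at (280,262) and the collar at (280,208). I'll measure the cap-to-collar offset in this same view.

```bash
cat >> h.py <<'E'
def heldcap(im):
    W=cloud(im);m0=cv2.inRange(cv2.cvtColor(im["color"],cv2.COLOR_BGR2HSV),np.array((5,110,90)),np.array((23,255,255)))
    n,l,s,c=cv2.connectedComponentsWithStats(m0)
    # component nearest image spot of held cap
    ok=[i for i in range(1,n) if s[i][4]>1500 and np.hypot(c[i][0]-280,c[i][1]-265)<40]
    i=max(ok,key=lambda i:s[i][4]);P=W[l==i];P=P[np.isfinite(P[:,2])]
    zf=np.median(P[:,2][P[:,2]<np.percentile(P[:,2],60)])
    cs=max(cv2.findContours((l==i).astype(np.uint8),cv2.RETR_EXTERNAL,cv2.CHAIN_APPROX_NONE)[0],key=len)[:,0]
    cs=cs[cs[:,1]<265]  # front rim, not hidden by fingers
    Q=np.array([onz(im,u,v,zf)[:2] for u,v in cs])
    A=np.c_[2*Q,np.ones(len(Q))];k=np.linalg.lstsq(A,(Q**2).sum(1),rcond=None)[0]
    return zf,k[:2],np.sqrt(k[2]+k[:2]@k[:2])
E
python3 - <<'E'
from h import *
im=load("w5");print(heldcap(im));print(np.array(im["pose"])[:3,3])
E
```

```text
(np.float64(0.1325390726055117), array([0.61278802, 0.03776569]), np.float64(0.020571263084491198))
[0.5378104  0.04287601 0.28170698]
```

```bash
python3 - <<'E'
from h import *
im=load("w5");W=cloud(im)
for v in range(214,300,8): print(v,np.round(W[v,280],4),np.round(W[v,245],4))
m=cv2.inRange(cv2.cvtColor(im["color"],cv2.COLOR_BGR2HSV),np.array((5,110,90)),np.array((23,255,255)))
for v in range(214,300,8):
    u=np.nonzero(m[v,200:360])[0]+200
    if len(u): print(v,u.min(),u.max(),onz(im,u.min(),v,.133).round(4),onz(im,u.max(),v,.133).round(4))
E
```

```text
214 [0.6245 0.0379 0.0468] [0.6206 0.0132 0.0526]
222 [0.5969 0.0395 0.1325] [0.6265 0.0126 0.0531]
230 [0.6004 0.0392 0.1337] [0.5998 0.0227 0.1325]
238 [0.6048 0.0389 0.1329] [0.6043 0.0222 0.1314]
246 [0.6091 0.0387 0.1328] [0.6076 0.022  0.1334]
254 [0.6111 0.0385 0.1372] [0.6122 0.0215 0.1326]
262 [0.6106 0.0385 0.146 ] [0.6091 0.0231 0.1468]
270 [0.6115 0.0384 0.1515] [0.61   0.0235 0.1523]
278 [0.6146 0.0382 0.1527] [0.6099 0.0242 0.159 ]
286 [0.6191 0.0379 0.1519] [0.6098 0.0248 0.1652]
294 [0.6223 0.0377 0.1531] [0.6104 0.0251 0.1698]
222 253 305 [0.5958 0.0269 0.133 ] [0.5974 0.0511 0.133 ]
230 241 316 [0.5994 0.0209 0.133 ] [0.6018 0.0561 0.133 ]
238 235 323 [0.6033 0.0176 0.133 ] [0.6062 0.0593 0.133 ]
246 230 327 [0.6073 0.0148 0.133 ] [0.6105 0.0611 0.133 ]
254 228 330 [0.6115 0.0133 0.133 ] [0.6148 0.0624 0.133 ]
262 226 331 [0.6157 0.0119 0.133 ] [0.6192 0.0628 0.133 ]
270 227 331 [0.6201 0.0118 0.133 ] [0.6236 0.0628 0.133 ]
278 257 300 [0.6256 0.0261 0.133 ] [0.627  0.0474 0.133 ]
286 255 301 [0.6301 0.0247 0.133 ] [0.6316 0.0477 0.133 ]
294 255 301 [0.6347 0.0243 0.133 ] [0.6363 0.0474 0.133 ]
```

The cap centre comes out at about (0.621, 0.0375), within 1 mm of the collar. Inserting.

```bash
cat >> h.py <<'E'
def insert(x,y):
    h=arm.move_linear(tip([x,y,.078]),down(YAW),vel=.06,max_force=8);print("entry hit",h);st()
    if h: return False
    h=arm.move_linear(tip([x,y,.063]),vel=.02,max_force=35);print("press hit",h);st()
    return True
E
python3 - <<'E'
from h import *
if insert(.6219,.0385):
    im=shot("wrist");save("w6",im)
    t=shot("side");save("s6",t)
    cv2.imwrite("pics/c6.png",np.hstack([im["color"][140:400,150:410],cv2.resize(t["color"][160:260,240:340],(260,260))]))
E
```

```text
entry hit False
t 27.6 pos [0.6222 0.0385 0.046 ] F [-0.4  0.5 -0.6] w 0.228 q [ 0.02  0.09  1.72  0.    1.33 -1.48]
press hit False
t 28.4 pos [0.6224 0.0386 0.0318] F [-4.3  1.8 13.2] w 0.224 q [ 0.02  0.1   1.74  0.    1.31 -1.48]
```

View pics/c6.png

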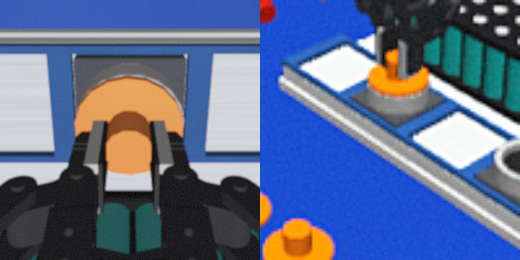

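The cap sits in the collar. I'll release and confirm it's home by pressing on the knob with shut fingers (expected contact at z=0.079).

```bash
cat >> h.py <<'E'
def presshome(x,y):
    arm.command_gripper(1.0);arm.move_linear(tip([x,y,.13]),vel=.15);arm.command_gripper(0.0)
    arm.move_linear(tip([x,y,.088]),vel=.1)
    h=arm.move_linear(tip([x,y,.070]),vel=.02,max_force=30);s=st();print("press",h,"tip z",s["position"][2]+OFF)
    arm.move_linear(tip([x,y,.16]),vel=.15);arm.command_gripper(1.0)
def caplevel(im,x,y):
    W=cloud(im);m=cv2.inRange(cv2.cvtColor(im["color"],cv2.COLOR_BGR2HSV),np.array((5,110,90)),np.array((23,255,255)))>0
    m&=np.hypot(W[...,0]-x,W[...,1]-y)<.04;P=W[m];f=P[P[:,2]<.068];k=P[P[:,2]>.072]
    return len(P),"flange z",np.median(f[:,2]) if len(f) else None,f.std(0).round(4),"mid",((f.min(0)+f.max(0))/2).round(4),"knob z",np.percentile(k[:,2],80) if len(k) else None
E
python3 - <<'E'
from h import *
presshome(.6219,.0385)
arm.move_to(np.array([.47,-.05,.22]),down(0.0))
im=shot("wrist");save("w7",im);st()
print(caplevel(im,.622,.038));print(collar(im,.611,-.113))
for k in knobs(im):print("knob",[np.round(v,4) for v in k])
E
```

```text
t 31.7 pos [0.6222 0.0385 0.0454] F [-2.1 -0.1  7.6] w 0.003 q [ 0.02  0.09  1.73  0.    1.33 -1.48]
press True tip z 0.07793356733899653
t 34.1 pos [ 0.4706 -0.0496  0.219 ] F [ 0.3  0.2 -0.4] w 0.998 q [-0.16 -0.34  1.82  0.    1.66 -1.73]
(1379, 'flange z', np.float64(0.05759699898900561), array([0.0126, 0.0139, 0.0024]), 'mid', array([0.624 , 0.0353, 0.0506]), 'knob z', np.float64(0.07791156759943293))
(639, array([ 0.61180426, -0.11396719,  0.02803663]), array([ 0.61156033, -0.11374936]), np.float64(0.024856037569005267))
knob [array([0.4366, 0.0373, 0.0377]), np.int64(348), array([0.0208, 0.021 , 0.0041]), array([363.648, 138.688])]
knob [array([ 0.4396, -0.0316,  0.0378]), np.int64(336), array([0.0208, 0.0198, 0.0045]), array([297.1836, 141.4124])]
knob [array([ 0.4473, -0.1433,  0.0375]), np.int64(329), array([0.0201, 0.0207, 0.004 ]), array([190.9695, 149.0416])]
```

View pics/w7.png

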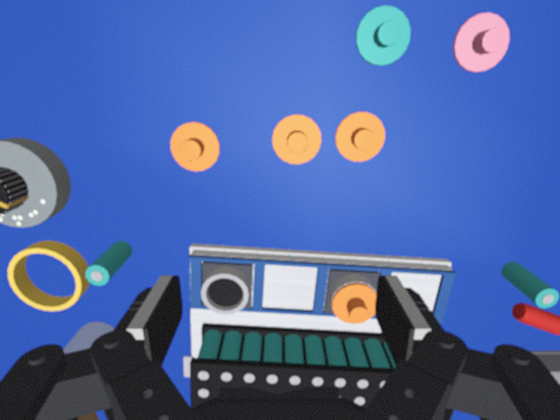

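Cap 1 is home: knob contact came at 0.078, and the flange top at ~0.058 against 0.059 expected. Now the second cap, at (0.447, -0.143).

```bash
python3 - <<'E'
from h import *
grasp(.447,-.143,0.0)
arm.move_to(tip([.6113,-.1135,.14]),down(YAW))
im=shot("wrist");save("w8",im);s=st()
print(collar(im,.6113,-.1135))
m=cv2.inRange(cv2.cvtColor(im["color"],cv2.COLOR_BGR2HSV),np.array((5,110,90)),np.array((23,255,255)))
W=cloud(im);m&=((W[...,2]>.12).astype(np.uint8)*255)
v,u=np.nonzero(m);k=v<275
print("flange front",onz(im,280,v[k].min(),.133)[:2].round(4))
for r in (254,262,268):
    uu=u[v==r];print(r,onz(im,uu.min(),r,.133).round(4),onz(im,uu.max(),r,.133).round(4))
print(np.median(W[228:246,280,2]))
E
```

```text
hit going down False
t 36.5 pos [ 0.4472 -0.143  -0.0082] F [-1.8  0.3  4.4] w 0.223 q [-0.36 -0.21  2.1   0.    1.25 -1.93]
t 37.4 pos [ 0.4465 -0.1428  0.1064] F [ 0.4 -0.6 -1.5] w 0.223 q [-0.36 -0.31  1.98  0.    1.47 -1.93]
t 38.2 pos [ 0.6106 -0.1136  0.1068] F [-0.4 -0.5 -1. ] w 0.226 q [-0.22  0.04  1.67 -0.    1.43 -1.73]
(1095, array([ 0.61210248, -0.11400365,  0.0277037 ]), array([ 0.61170707, -0.11382891]), np.float64(0.02459550506426531))
flange front [ 0.5831 -0.1121]
254 [ 0.6008 -0.1384  0.133 ] [ 0.6041 -0.0899  0.133 ]
262 [ 0.6051 -0.1398  0.133 ] [ 0.6085 -0.0886  0.133 ]
268 [ 0.6083 -0.1402  0.133 ] [ 0.6118 -0.0886  0.133 ]
0.13228453754425273
```

View pics/w8.png

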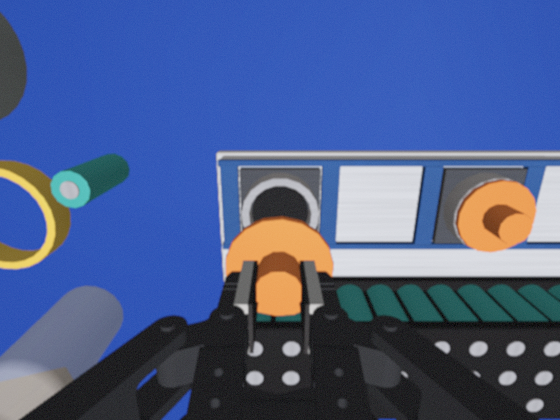

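The cap is held upright and centred over the collar at (280,208), and cap 1 sits flat at (495,215). Inserting.

```bash
python3 - <<'E'
from h import *
if insert(.6116,-.1137):
    presshome(.6116,-.1137)
    arm.move_to(np.array([.47,-.05,.22]),down(0.0))
    im=shot("wrist");save("w9",im);st()
    print(caplevel(im,.622,.038));print(caplevel(im,.6116,-.1137))
    t=shot("top");save("t9",t);s=shot("side");save("s9",s)
    print("top",caplevel(t,.622,.038));print(caplevel(t,.6116,-.1137))
    cv2.imwrite("pics/c9.png",np.hstack([im["color"],cv2.resize(s["color"][155:265,235:385],(240,420))]))
E
```

```text
entry hit False
t 39.4 pos [ 0.6118 -0.1137  0.046 ] F [ 0.2 -0.8 -0.9] w 0.229 q [-0.22  0.08  1.73  0.    1.33 -1.73]
press hit False
t 40.3 pos [ 0.6121 -0.1137  0.0318] F [-4.7  1.7 12.4] w 0.227 q [-0.22  0.1   1.74  0.    1.31 -1.73]
t 43.5 pos [ 0.6119 -0.1138  0.0454] F [-2.5  0.3  9.1] w -0.002 q [-0.22  0.08  1.73 -0.    1.33 -1.73]
press True tip z 0.07789000781069991
t 45.7 pos [ 0.4706 -0.0503  0.219 ] F [ 0.7 -1.   0.1] w 1.000 q [-0.16 -0.34  1.82 -0.    1.66 -1.73]
(1374, 'flange z', np.float64(0.05757492631189004), array([0.0126, 0.0138, 0.0024]), 'mid', array([0.6232, 0.0352, 0.0506]), 'knob z', np.float64(0.07795148054093315))
(1440, 'flange z', np.float64(0.05769291501171658), array([0.0124, 0.0146, 0.0019]), 'mid', array([ 0.6116, -0.115 ,  0.0595]), 'knob z', np.float64(0.07809810730309752))
top (138, 'flange z', np.float64(0.059205985628222046), array([0.0135, 0.0054, 0.0049]), 'mid', array([0.625 , 0.0531, 0.0505]), 'knob z', np.float64(0.0801210384159455))
  ret = _var(a, axis=axis, dtype=dtype, out=out, ddof=ddof,
  arrmean = um.true_divide(arrmean, div, out=arrmean,
  ret = um.true_divide(
Traceback (most recent call last):
  File "h.py", line 107, in caplevel
    return len(P),"flange z",np.median(f[:,2]) if len(f) else None,f.std(0).round(4),"mid",((f.min(0)+f.max(0))/2).round(4),"knob z",np.percentile(k[:,2],80) if len(k) else None
                                                                                             ~~~~~^^^
ValueError: zero-size array to reduction operation minimum which has no identity
```

Both caps are home (flange 0.0577 and knob 0.078 on each). The top camera only failed because the arm occluded it. Next, look at the regulator.

```bash
python3 - <<'E'
from h import *
arm.move_to(np.array([.44,-.345,.24]),down(0.0))
im=shot("wrist");save("w10",im);st();W=cloud(im)
hsv=cv2.cvtColor(im["color"],cv2.COLOR_BGR2HSV)
m=(W[...,2]>.060)&(W[...,2]<.075)&(np.hypot(W[...,0]-.487,W[...,1]+.345)<.05)
P=W[m];(cx,cy),r=cv2.minEnclosingCircle(P[:,:2].astype(np.float32)*1000);print("sleeve",cx,cy,r,np.median(P[:,2]))
m=(W[...,2]>.024)&(W[...,2]<.036)&(np.hypot(W[...,0]-.487,W[...,1]+.345)<.06)
P=W[m];print("base",[x/1000 if not isinstance(x,tuple) else x for x in cv2.minEnclosingCircle(P[:,:2].astype(np.float32)*1000)])
c=np.array([cx,cy])/1000
B,l=blobs(im,(0,0,190),(180,60,255),4)
for a,q,bb in B:
    w=onz(im,*q,.031)
    if np.hypot(*(w[:2]-c))<.06: print("dot",a,q.round(1),w.round(4),"az",np.degrees(np.arctan2(*(w[:2]-c)[::-1])).round(1),"r",np.hypot(*(w[:2]-c)).round(4))
B,l=blobs(im,(15,90,90),(35,255,255),8)
for a,q,bb in B:
    w=onz(im,*q,.066)
    if np.hypot(*(w[:2]-c))<.03: print("line",a,q,w.round(4),"az",np.degrees(np.arctan2(*(w[:2]-c)[::-1])).round(1),"r",np.hypot(*(w[:2]-c)).round(4))
u,v=proj(im,[c[0],c[1],.05]).astype(int);print(u,v)
cv2.imwrite("pics/c10.png",cv2.resize(im["color"][max(0,v-75):v+75,max(0,u-100):u+100],(800,600),interpolation=2))
E
```

```text
t 47.0 pos [ 0.4405 -0.344   0.24  ] F [ 0.1  0.3 -0.2] w 1.001 q [-0.71 -0.15  1.63  0.    1.65 -2.28]
sleeve 488.4458312988281 -348.44268798828125 24.11901092529297 0.06456730842520117
base [(488.1461181640625, -348.16265869140625), 0.049915008544921875]
dot 5 [317. 207.] [ 0.49  -0.3    0.031] az 88.2 r 0.0485
dot 4 [315.2 214.5] [ 0.4995 -0.3017  0.031 ] az 76.7 r 0.048
dot 14 [239.8 220.5] [ 0.5072 -0.3922  0.031 ] az -66.8 r 0.0476
dot 38 [303.3 219.7] [ 0.5061 -0.3159  0.031 ] az 61.5 r 0.037
dot 59 [292.  230.7] [ 0.5205 -0.3293  0.031 ] az 30.9 r 0.0373
dot 13 [305.8 229.8] [ 0.5194 -0.3125  0.031 ] az 49.3 r 0.0474
dot 124 [257.5 232.4] [ 0.5228 -0.3712  0.031 ] az -33.6 r 0.0412
dot 6 [246.2 229.5] [ 0.5189 -0.3849  0.031 ] az -50.1 r 0.0475
dot 65 [275.2 238.1] [ 0.5303 -0.3497  0.031 ] az -1.8 r 0.0419
line 132 [284.5530303  220.75757576] [ 0.4937 -0.3391  0.066 ] az 60.6 r 0.0108
276 211
```

View pics/c10.png

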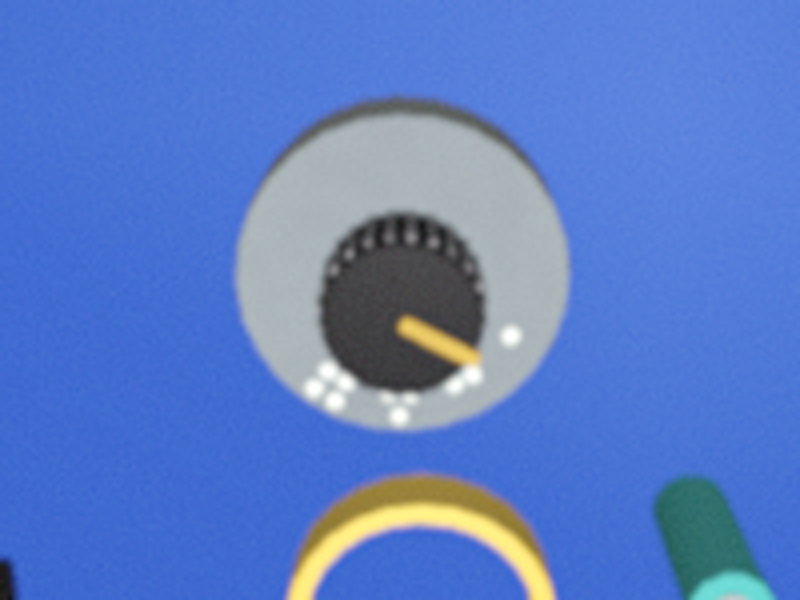

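The dots lie at azimuths 61.5°, 30.9°, −1.8° and −33.6° for settings 1 to 4, giving a regulator yaw of about 14.5°. The yellow line is at 60.6°, i.e. setting 1 (sleeve ≈ 0), so it needs +1.10 rad clockwise.

```bash
cat > reg.py <<'E'
from h import *
C=np.array([.4882,-.3482])
def turn(az0,dq,n=4):
    arm.command_gripper(1.0)
    arm.move_to(tip([*C,.12]),down(az0))
    print(arm.move_linear(tip([*C,.038]),vel=.1,max_force=12))
    arm.command_gripper(0.0,40);s=st();q0=s["qpos"].copy()
    for k in range(1,n+1):
        q=q0.copy();q[5]+=dq*k/n;arm.move_joints(q)
        s=arm.read_state();print("Tz",s["wrist_torque"].round(2),s["force"].round(1))
    st()
def look(name):
    im=shot("wrist");save(name,im)
    B,l=blobs(im,(15,90,90),(35,255,255),8)
    for a,q,bb in B:
        w=onz(im,*q,.066)
        if np.hypot(*(w[:2]-C))<.03: print("line",a,w.round(4),"az",np.degrees(np.arctan2(*(w[:2]-C)[::-1])).round(1))
    u,v=proj(im,[*C,.05]).astype(int)
    cv2.imwrite(f"pics/{name}c.png",cv2.resize(im["color"][max(0,v-75):v+75,max(0,u-100):u+100],(800,600),interpolation=2))
E
python3 - <<'E'
from reg import *
turn(0.0,1.10)
arm.pause(.3);arm.command_gripper(1.0)
arm.move_linear(tip([*C,.13]),vel=.15)
arm.move_to(np.array([.44,-.345,.24]),down(0.0))
look("w11");st()
E
```

```text
False
t 49.4 pos [ 0.4885 -0.3467  0.0064] F [-3.7 15.3 13. ] w 0.523 q [-0.66  0.07  1.81  0.    1.26 -2.23]
Tz [0.23 0.32 0.05] [-1.6  2.   1.6]
Tz [0.16 0.53 0.04] [-4.   1.2  2.7]
Tz [-0.04  0.88 -0.03] [-5.7  0.6  4.4]
Tz [-0.05  0.99  0.01] [-6.5 -0.8  5.8]
t 50.8 pos [ 0.4883 -0.3469  0.0065] F [-6.5 -0.8  5.8] w 0.522 q [-0.66  0.07  1.81  0.    1.26 -1.14]
line 122 [ 0.4989 -0.3488  0.066 ] az -2.9
t 53.5 pos [ 0.4399 -0.3449  0.2387] F [ 0.5 -0.6 -0.6] w 0.998 q [-0.71 -0.14  1.63 -0.    1.65 -2.28]
```

View pics/w11c.png

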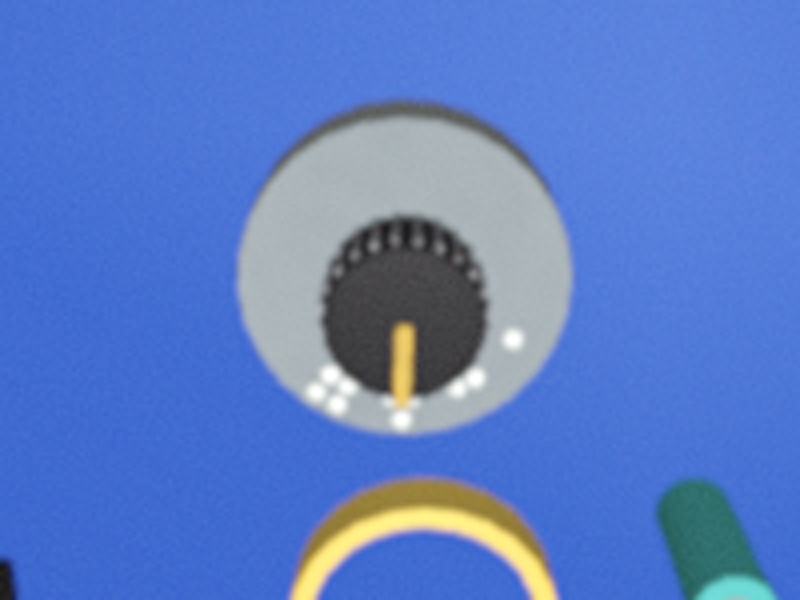

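The yellow line points at the three-dot mark (azimuth −2.9°, 63.5° of turn). Before opening the valve, I'll do one check of the caps and the lever.

```bash
python3 - <<'E'
from h import *
t=shot("top");save("t12",t);s=shot("side")
for p in ((.622,.038),(.6116,-.1137)):
    W=cloud(t);m=np.hypot(W[...,0]-p[0],W[...,1]-p[1])<.027;z=W[m][:,2];print(np.nanmedian(z),np.nanpercentile(z,97))
cv2.imwrite("pics/c12.png",np.vstack([np.hstack([cv2.resize(t["color"][200:280,90:190],(400,300)),cv2.resize(t["color"][150:210,200:345],(400,300))]),np.hstack([cv2.resize(s["color"][120:200,130:240],(400,300)),cv2.resize(s["color"][165:255,240:380],(400,300))])]))
E
```

```text
0.05953382907383131 0.08002939589079434
0.059777498551329966 0.08048483576894527
```

View pics/c12.png

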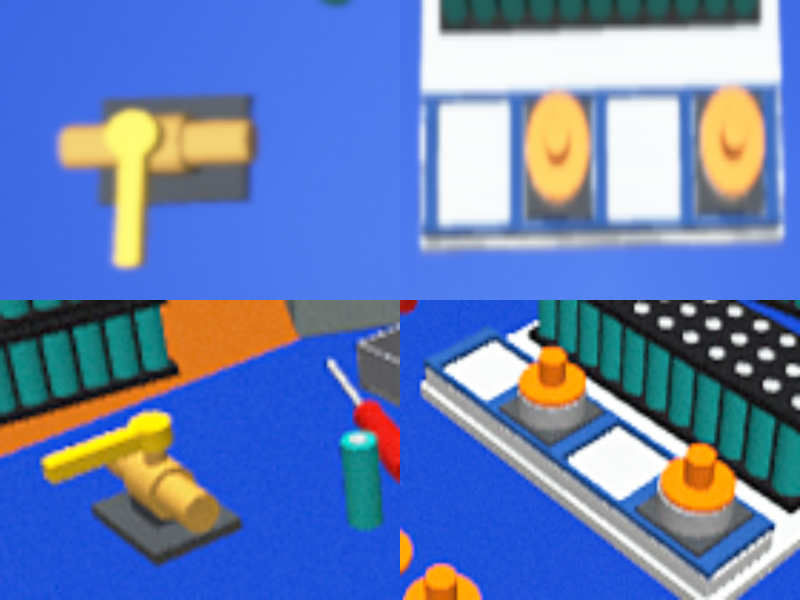

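Everything is in order, so now I'll open the valve.

```bash
python3 - <<'E'
from h import *
arm.command_gripper(0.0,40)
push_valve(+1,-183.5,-93.5)
s=arm.read_state();p=s["position"].copy()
u=s["ee_rot"][:,0]
arm.move_linear(p-.03*u,vel=.1);arm.move_linear(p-.03*u+[0,0,.15],vel=.2)
arm.move_to(np.array([.50,.24,.27]),down(-1.57))
im=shot("wrist");save("w13",im);st()
t=shot("top");save("t13",t);sd=shot("side");save("s13",sd)
cv2.imwrite("pics/c13.png",np.hstack([cv2.resize(sd["color"][110:200,120:240],(400,300),interpolation=2),cv2.resize(t["color"][200:280,90:190],(400,300),interpolation=2)]))
E
```

```text
0 False [0.4464 0.3734 0.0279] [-0.4 -0.4  0.3]
1 False [0.4434 0.3628 0.0276] [1.5 0.1 0.6]
2 False [0.4425 0.3517 0.0275] [-0.3  0.4  0. ]
3 False [0.4435 0.3406 0.0274] [-0.4  0.3 -0.7]
4 False [0.4465 0.3297 0.0274] [-0.2  0.  -0.4]
5 False [0.4512 0.3195 0.0275] [ 0.4  0.2 -0.9]
6 False [0.4577 0.3104 0.0274] [-0.5  0.4 -0.3]
7 False [0.4657 0.3024 0.0275] [ 0.2  0.3 -0.8]
8 False [0.4749 0.296  0.0275] [1.3 1.1 0.4]
9 False [0.4851 0.2913 0.0275] [-0.  -0.4 -0.3]
True
t 61.5 pos [0.4867 0.2911 0.0269] F [-5.   0.3  4.1] w -0.004 q [ 0.49 -0.02  1.86  0.    1.3  -1.01]
t 64.2 pos [0.4998 0.2401 0.2692] F [ 0.2  0.2 -0.7] w -0.002 q [ 0.4  -0.16  1.59  0.    1.7   0.4 ]
```

View pics/w13.png

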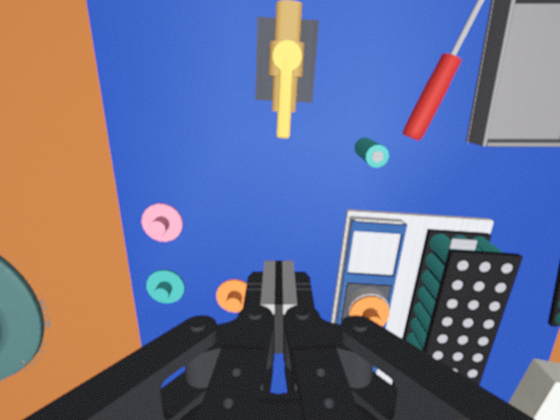

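View pics/c13.png

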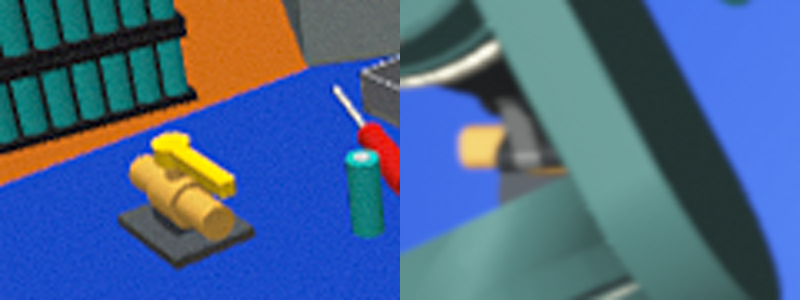

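The lever is along the pipe again and it hit its stop. A final numeric comparison of the lever with the initial (open) view, plus cells, bottle, tape and sleeve.

```bash
python3 - <<'E'
from h import *
def lev(im):
    W=cloud(im);m=(abs(W[...,2]-.079)<.006)&(np.hypot(W[...,0]-.507,W[...,1]-.352)<.09)&(np.hypot(W[...,0]-.507,W[...,1]-.352)>.03)&(cv2.inRange(cv2.cvtColor(im["color"],cv2.COLOR_BGR2HSV),np.array((22,90,120)),np.array((35,255,255)))>0)
    P=W[m][:,:2];vx,vy,x,y=cv2.fitLine(P.astype(np.float32),cv2.DIST_L2,0,.01,.01).ravel();return m.sum(),np.degrees(np.arctan2(vy,vx))
for n in("wv","w13","s9" if 0 else "side0","s13","t12"):print(n,lev(load(n)))
arm.move_to(np.array([.35,.25,.3]),down(-.7));t=shot("top");save("t14",t);s=shot("side")
a=load("side0")["color"].astype(int);d=np.abs(s["color"].astype(int)-a).max(2)>60
cv2.imwrite("pics/c14.png",np.hstack([s["color"][:, :400],t["color"][:,160:]]));st()
E
```

```text
wv (np.int64(567), np.float32(86.90576))
w13 (np.int64(604), np.float32(86.97901))
side0 (np.int64(62), np.float32(88.71943))
s13 (np.int64(62), np.float32(88.92961))
t12 (np.int64(134), np.float32(-4.7685375))
t 65.1 pos [0.3508 0.25   0.2994] F [ 0.3 -0.5 -0.6] w 0.001 q [ 0.56 -0.43  1.76 -0.    1.81 -0.31]
```

View pics/c14.png

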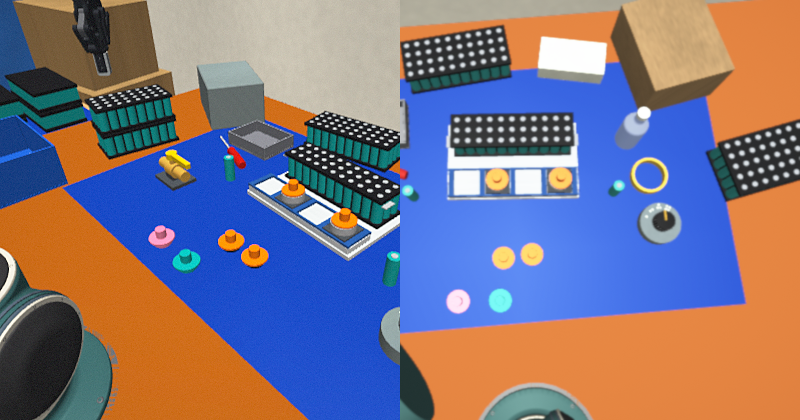

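```bash
python3 -c "
from bench import arm
arm.job_done()"
```

```text
the job is handed in; nothing more can be done
```

The job is done in the order you asked and was handed in after about 65 s on the robot's clock; no verdict is reported.

**What I did**
1. Closed the air valve against its stop.
2. Capped both ports on this module, port 3 and port 1, with orange caps. Two caps were left to spare.
3. Turned the sleeve from 1 to 3.
4. Opened the valve fully, against its stop.

**Last checks**
- **Caps:** both flange tops read 0.058–0.060 m and both knob tops 0.078–0.080 m. Fully home would be 0.059 m and 0.079 m, so both caps are down.
- **Sleeve:** the yellow line points at the three-dot mark after a turn of about 63.5°, against 63° for two clicks.
- **Valve:** the lever angle matches its starting open position within 0.2°, and the push ended on the stop.
- **Other items:** the cells, bottle, tape roll and look-alike caps appear where they started. I judged this by eye from the pictures.

**What failed or disagreed**
- **Finger length:** the finger ends sit about 33 mm short of the reported tool point. My first try at closing the valve therefore passed above the lever without touching it. I confirmed the offset with two cameras and a touch on the bench, then corrected every height.
- **Top-camera check:** one cap check failed because the arm was in the way; I repeated it later and it passed.

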